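Show an awl's point to the inspection camera

ROBOT

A 6-joint arm with a two-finger parallel gripper is mounted at the origin on the work surface; the furniture and walls round the work are solid. World frame = base frame: x ahead of the robot, y to its left, z up, the work surface at z = 0. Lengths are in mm, angles in degrees, forces in N, time in s.
With the tool pointing down it reaches from about 300 to 850 mm from the base axis. Payload 4.2 kg.
Tool frame: the origin (TCP) lies at the very end of the fingers, on their centre line; the grasp point (between the pads) lies 19 mm behind it (env.grasp_offset is the distance from the TCP to the grasp point, in mm); z points along the fingers, y is the line along which they close (so a half turn about z gives the same grasp; the last joint's range is limited). The gripper opens to 91 mm and grips with 3 to 60 N. Pads are 32 mm wide; open, the fingers measure 118 mm over their backs; the gripper's body (76 mm by 178 mm) begins 60 mm behind the grasp point.
Start: joints at [71.161, 18.312, 89.639, -0, 72.044, -1.146], TCP at [174.755, 547.82, 187.476] pointing down, gripper open.
Joint ranges: [-177.97, 177.97], [-48.28, 115.42], [12.27, 149.76], [-77.06, 257.06], [2.81, 150.46], [-146.56, 146.56]. Speed limits (degrees/s): [147.25, 147.25, 180, 180, 180, 180].

INTERFACE

Orientations are given as [roll, pitch, yaw] about the fixed x, y, z axes, in that order (R = Rz(yaw) Ry(pitch) Rx(roll)).
In Python, from workcell import env gives the robot as it stands. The module is installed in compiled form; this text tells all that it offers.
- The arm moves only by the tool send_rows, never from a script. Its argument "motion" is a list of rows, each an object of numbers: "tx", "ty", "tz": the shift along the tool's x, y, z in units of 500 mm (1.0 is 500 mm); "rx", "ry", "rz": the turn, a rotation vector about the tool's x, y, z in units of 30 degrees (1.0 is 30 degrees); "gripper": the closure, from -1 (fully open) to 1 (shut). In form: [{"tx": .., "ty": .., "tz": .., "rx": .., "ry": .., "rz": .., "gripper": ..}, ...]. A call has 1 to 12 rows; each row shifts and turns the commanded pose from where the row before left it, along the tool's axes as they then stand; what a row does not reach is not made up. A row lasts 1/8 s, in which the tool goes at most 62.5 mm and 10.7 degrees, less where a joint would pass 70% of its speed; a pose out of reach is approached as far as the arm can. A call with a number of a shift or a turn outside -1 to 1 is refused whole. A call with a gripper value outside its range is refused whole. The fingers move at their own pace and stop on an object; "grip_force" is the grip in N (left out, the last holds). Time passes only in rows, so rows that do not move let the fingers close. It gives the time, the measured TCP pose, the force, the opening and the grip force at its end, in the units of the state.
- env.state(): the state, without advancing time (a new reading comes with each control period).
- env.grab_frame(name): name is "scene" or "top" or "wrist"; returns a dict with "frame" (384x512x3 uint8, red, green, blue), "vertical_fov" (degrees; the focal length in pixels is half the picture's height over the tangent of half this angle, whatever the lens; pixels are square), "cx", "cy" (the principal point, pixels), "k1" (the pictures are not rectified: a ray, as slopes to the right and down, at radius r is drawn at 1 + k1 r^2 times it, then the intrinsics apply), "rvec" (rotation vector, rad) and "tvec" (3), from world to camera coordinates, as OpenCV has them; the wrist camera has in their place "T_tool_cam" (4x4, takes a point from camera to tool coordinates, whose origin is the TCP and whose axes are the flange's). Camera axes: x right, y down, z forward; pixel columns grow to the right and rows downward; lengths in mm; the calibration is good to about 2 mm. A picture is of the moment at which its call begins: read the wrist's pose just before it. There is no depth.
- env.job_done(): hands the job in; it is judged then, once.
The state is a dict: "time_s": time; "qpos": joint angles; "qvel": joint speeds; "effort": joint torques, N m; "ee_pos": TCP position; "ee_rot": TCP orientation; "force": force on the tool from outside, world axes, zero at the start; "torque": the same for the moment, N m; "gripper_width": finger opening in mm; "gripper_force": force on a finger pad.
Only numpy, scipy, OpenCV 4.12 (cv2) and the standard library are available. Lean on these libraries where they do the work, as an engineer would, in place of code of your own. Each camera call takes 0.05 s, during which the arm holds its last target. There are 200 camera calls.

TASK

First switch on the inspection camera's light by turning the rotary switch handle fully clockwise from one detent to the other, and let go of it. Then pick up the wooden-handled awl and hold it still in the air in front of the camera, level and square across the line of sight (handle to either side), with its steel point on the lens axis 80 mm in front of the glass, just above the upturned end of the gauge rod. Do not bump the camera, leave the other tools where they lie, and finish while still holding the awl there.

Things in the scene. Friction and masses are not known exactly. Their poses are not given: they have to be found in the camera images.
- switch_grip (a point): Middle of the rotary switch's black bar handle, on its vertical turning axis, 67 mm above the bench. The bar lies along this frame's x (+x to the end with a white line), 60 mm long, 14 mm thick, its sides 51 to 79 mm above the bench (a disc 48 mm across under it); pinch it from above across the 14 mm. Frame turns with the handle, z up. Grey housing 92 x 92 x 40 mm, fixed.
- switch (a joint): Angle of the switch handle: 0 rad off (as found), 1.047 rad (60 degrees) on; grows clockwise seen from above. Stops at both ends; a spring detent (up to about 0.1 N m with friction) resists to the middle, then helps on to the other end.
- awl_centre (a point): Centre of the awl with brown wooden handle: 120 mm long, 25 mm thick, about 50 g, lying flat at any yaw, axis 12.5 mm above the bench. Its steel point is toward this frame's -y, 60 mm from here; the wooden handle is the +y part, from 60 mm to about 5 mm from here; z up. For contact it is a bar 20 mm wide, 22 mm high over its whole length.
- awl_tip (a point): The steel point of the awl, at the end of its axis; axes as for the awl's centre (handle toward +y).
- focus (a point): Place for the point: on the lens axis, 80 mm in front of the glass, 200 mm above the bench, 34 mm above the end of the gauge rod's centre line (thin steel rod, radius 2.5 mm, that runs out 55 mm below the axis and turns up here). +x points level to the lens, y across, z up. It stays put.
- lens (a point): Middle of the front glass of the camera's lens, 200 mm above the bench, looking along this frame's -x. Lens 34 mm across; white ring light 60 mm across from 12 to 24 mm behind the glass; camera body 60 x 46 x 46 mm from 48 mm behind it; steel post 257 mm high, 125 mm behind it.
- camera_stand: The whole inspection camera with post, foot, ring light and gauge rod, fixed to the bench; origin under the middle of the foot, lens axis toward its -x, the glass 100 mm in front of the origin.
- snips: Bystander: thread snips with red grips, 117 x 33 x 13 mm, lying flat; origin at the underside's centre.
- marker: Bystander: silver marking pen 136 x 16 x 18 mm, lying flat; origin at the underside's centre.
- folder: Bystander: flat pale bone folder, 135 x 22 x 8 mm, lying flat; origin at the underside's centre.
- wax: Bystander: cake of beeswax, 36 x 56 x 22 mm; origin at the underside's centre.
Not all that is in view belongs to the job. What is shaped like the part that bears awl_centre but purple is not meant.

How it is judged (in metres and radians):
On the way, in this order (a step that is already met when the one before it is completed fails the run):
1. the rotary switch is turned fully on and let go (value of joint switch above 0.95 rad and contact force between the fingers and switch below 0.1 N and height (world z) of awl_centre below 0.03 m), for 0.2 s.
2. the awl is held in the fingers, well clear of the bench (height (world z) of awl_centre above 0.1 m and contact force between the fingers and awl above 1 N), for 0.2 s.
At the end, for the whole second after the job is handed in: The switch is on (over 0.95 rad). The fingers hold the awl still (below 20 mm/s), clear of the camera and its gauge rod, with its point within 15 mm of the focus place, its axis level within 10 degrees and square to the lens axis within 11 degrees, handle to either side (value of joint switch above 0.95 rad and distance between awl_tip and focus below 0.015 m and angle between awl_centre's own y axis and vertical between 1.4 and 1.74 rad and angle between the y axis of awl_centre and the x axis of focus, either way round above 1.37 rad and contact force between the fingers and awl above 1 N and contact force between awl and camera_stand below 0.2 N and linear speed of awl below 0.02 m/s); the arm keeps its last pose, push and grip.
It fails at once if the thread snips is moved more than 30 mm (distance of snips from where it was at the start of the episode above 0.03 m).
It fails at once if the marking pen is moved more than 30 mm (distance of marker from where it was at the start of the episode above 0.03 m).
It fails at once if the bone folder is moved more than 30 mm (distance of folder from where it was at the start of the episode above 0.03 m).
It fails at once if the wax block is moved more than 30 mm (distance of wax from where it was at the start of the episode above 0.03 m).
It fails at once if the camera is bumped (over 8 N) (contact force between any of the arm, the fingers, awl and camera_stand above 8 N).
It also fails if it takes over 45 s, if anything falls off the work surface, if the arm or the gripper's body presses on something with over 40 N, if the wrist force passes 120 N, or if a joint passes its speed limit or range.

## Working session

There is one attempt and no reset: what is moved stays moved. The work goes in short steps, Python scripts to look and compute and a tool call to move; the robot and the scene stay as the last step left them, time stands still between calls to the robot, and variables do not carry over. Pictures are saved under pics/ and viewed, at most 10 in all, crops included, and the job is handed in when it is done.

Besides the shell and the picture viewer there is one more tool, called as a command line: name --argument value ..., lists and objects as JSON in quotes. send_rows: Moves the arm, as the interface text tells. Shifts and turns lie within -1 to 1; 1 stands for 500 mm of shift or 30 degrees of turn. Its arguments: {"type":"object","properties":{"motion":{"type":"array"},"grip_force":{"type":"number"}},"required":["motion"]}

```bash
mkdir -p pics
cat > h.py <<'E'
import numpy as np, cv2
from scipy.spatial.transform import Rotation as R
from workcell import env
def cam(name):
    s=env.state(); g=env.grab_frame(name); f=g['frame']; h=f.shape[0]
    fl=h/2/np.tan(np.radians(g['vertical_fov'])/2)
    if name=='wrist':
        T=np.eye(4);T[:3,:3]=R.from_euler('xyz',s['ee_rot'],degrees=True).as_matrix();T[:3,3]=s['ee_pos']
        T=T@np.array(g['T_tool_cam']); Rc=T[:3,:3]; o=T[:3,3]
    else:
        Rc=R.from_rotvec(np.ravel(g['rvec'])).as_matrix().T; o=-Rc@np.ravel(g['tvec'])
    return dict(img=f[:,:,::-1].copy(),f=fl,cx=g['cx'],cy=g['cy'],k=g['k1'],R=Rc,o=o)
def ray(c,u,v):
    x=np.array([(u-c['cx'])/c['f'],(v-c['cy'])/c['f']]); d=x.copy()
    for _ in range(20): x=d/(1+c['k']*(x@x))
    w=c['R']@np.array([x[0],x[1],1]); return c['o'],w/np.linalg.norm(w)
def onz(c,u,v,z):
    o,w=ray(c,u,v); return o+w*(z-o[2])/w[2]
def proj(c,p):
    q=c['R'].T@(np.array(p)-c['o']); x=q[:2]/q[2]; x=x*(1+c['k']*(x@x)); return x*c['f']+[c['cx'],c['cy']]
def tri(c1,p1,c2,p2):
    o1,a=ray(c1,*p1);o2,b=ray(c2,*p2)
    s=np.linalg.lstsq(np.c_[a,-b],o2-o1,rcond=None)[0]
    return (o1+a*s[0]+o2+b*s[1])/2, np.linalg.norm(o1+a*s[0]-o2-b*s[1])
E
python3 - <<'E'
from h import *
import pickle
d={n:cam(n) for n in('scene','top')}
pickle.dump(d,open('c0.pkl','wb'))
for n in d: cv2.imwrite(f'pics/{n}0.png',cv2.resize(d[n]['img'],None,fx=1.5,fy=1.5,interpolation=cv2.INTER_CUBIC)); print(n,d[n]['o'],d[n]['f'])
print(env.state(), env.grasp_offset)
E
```

```text
scene [ -48.27788192 -296.11202541  739.40096626] 382.9420564185192
top [ 435.61317958   59.07513026 1201.45227804] 351.5045717734303
{'time_s': 0.1, 'qpos': array([ 7.11621768e+01,  1.83481306e+01,  8.96986939e+01, -4.68317733e-04,
        7.20433844e+01, -1.14538680e+00]), 'qvel': array([-0.0783636 , -0.13238365, -0.06437927, -0.06218009,  0.03232373,
        0.05415382]), 'effort': array([ 5.25067790e-04, -4.13328910e+01, -2.32512152e+01,  7.29797711e-02,
        4.22465487e-02, -5.85135490e-05]), 'ee_pos': array([174.58722572, 547.34608064, 186.70774544]), 'ee_rot': array([-1.79909800e+02, -1.35803677e-03,  1.62307707e+02]), 'force': array([-0.14268396,  0.40380325,  0.08465187]), 'torque': array([-0.01484108, -0.0331765 , -0.002825  ]), 'gripper_force': 0.0, 'gripper_width': 91.32362978350349} 18.8
```

View pics/scene0.png

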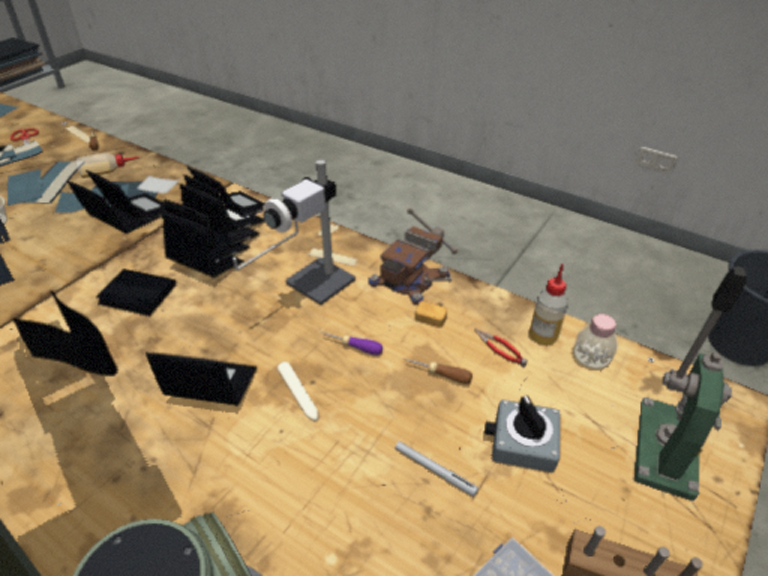

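View pics/top0.png

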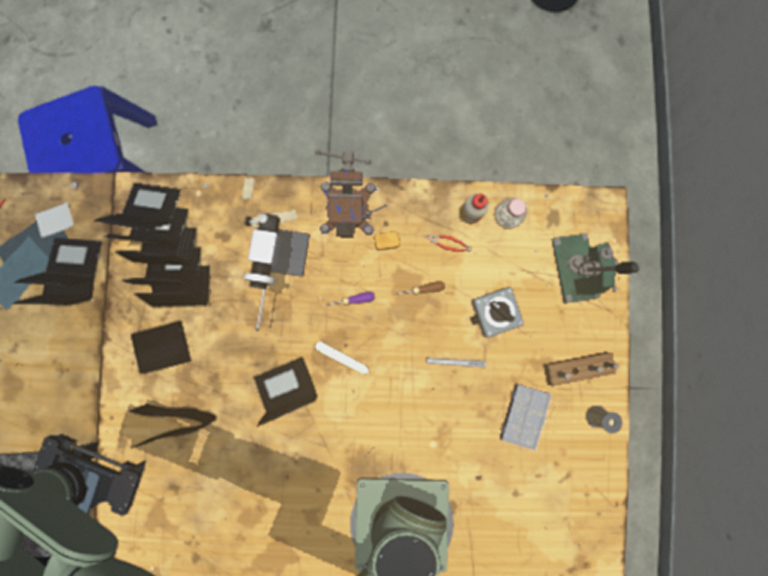

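The scene view shows the brown awl at (440,371), the purple decoy at (355,343), the switch at (528,425) and the camera lens at (275,213). In the top view they are at (420,289), (352,299), (500,312) and (260,275). Two awl-shaped things: brown at top (420,289) and purple at (352,299). The brown wooden handle fits. I'll confirm with an enlarged crop.

Run:
```python
import pickle,cv2,numpy as np
d=pickle.load(open('c0.pkl','rb'))
t=d['top']['img'];s=d['scene']['img']
a=cv2.resize(t[180:230,260:360],(800,400),interpolation=cv2.INTER_CUBIC)   # 8x
b=cv2.resize(t[135:225,150:217],(298,400))
o=np.zeros((600,800,3),np.uint8)
o[:300,:600]=cv2.resize(t[180:230,260:360],(600,300),interpolation=cv2.INTER_CUBIC) #6x
o[300:600,:396]=cv2.resize(s[255:330,305:404],(396,300),interpolation=cv2.INTER_CUBIC) #4x
o[300:600,400:800]=cv2.resize(s[105:180,150:250],(400,300),interpolation=cv2.INTER_CUBIC)#4x
o[:300,600:]=cv2.resize(t[140:220,157:210],(199,300),interpolation=cv2.INTER_CUBIC)[:, :199].repeat(1,axis=0) if False else cv2.resize(t[140:220,157:210],(200,300))
cv2.imwrite('pics/crop0.png',o)
```

```text
(no output)
```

View pics/crop0.png

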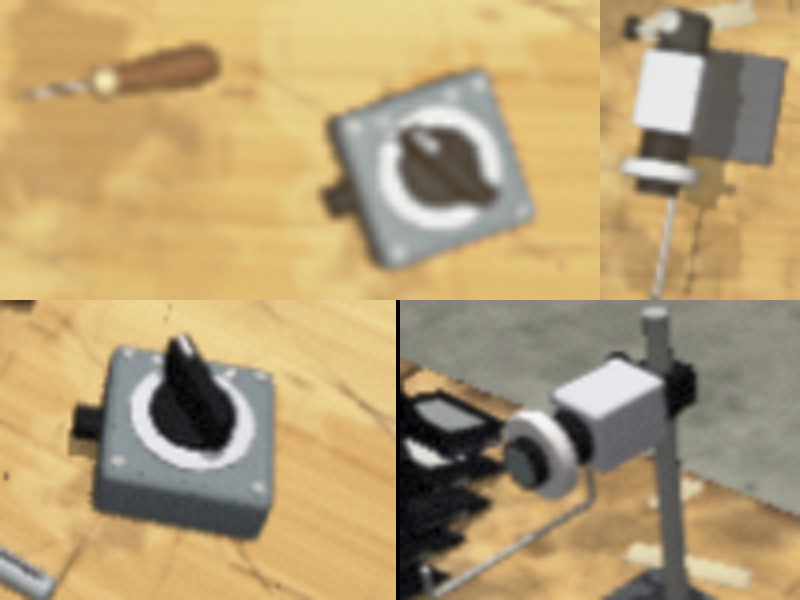

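The crop confirms the brown-handled awl, with its tip at crop (20,97) and handle end at (219,65). The switch bar's white-line end is at (415,130), its other end at (488,195). The lens front is at about (660,193) in the top crop and (520,463) in the scene crop, and the rod's upturned end at (428,568).

```bash
cat > m.py <<'E'
from h import *
import pickle
d=pickle.load(open('c0.pkl','rb'));t=d['top'];s=d['scene']
T=lambda x,y:(260+x/6,180+y/6)
w=onz(t,*T(415,130),79);b=onz(t,*T(488,195),79);print('switch ends',w,b,(w+b)/2,np.degrees(np.arctan2(*(w-b)[[1,0]])),np.linalg.norm(w-b))
hs=[onz(t,*T(*p),40) for p in((333,120),(487,70),(533,215),(385,268))];print('housing',np.mean(hs,0),[np.linalg.norm(hs[i]-hs[i-1]) for i in range(4)])
a=onz(t,*T(20,97),12.5);h=onz(t,*T(219,65),12.5);print('awl tip,end',a,h,np.linalg.norm(a-h),np.degrees(np.arctan2(*(h-a)[[1,0]])))
A=lambda x,y:(157+(x-600)/3.774,140+y/3.75)
S=lambda x,y:(150+(x-400)/4,105+(y-300)/4)
print('lens',tri(t,A(660,193),s,S(520,463)),onz(s,*S(520,463),200),onz(t,*A(660,193),200))
print('rodend',tri(t,(172.7,218.7),s,S(428,568)),onz(s,*S(428,568),166),onz(t,172.7,218.7,166))
# camera body top corners z=223
cb=[onz(t,*A(*p),223) for p in((645,50),(705,55),(695,133),(636,127))];print('body',np.round(cb,0),np.mean(cb,0))
r1=onz(t,*A(622,170),200);r2=onz(t,*A(698,177),200);print('ring',r1,r2,(r1+r2)/2)
print('post',tri(t,A(671,18),s,S(655,312)),onz(s,*S(655,312),257))
print(env.state()['qpos'])
E
python3 m.py
```

```text
switch ends [ 500.26298377 -180.50181758   79.        ] [ 466.53561227 -220.44052194   79.        ] [ 483.39929802 -200.47116976   79.        ] 49.81963179771722 52.274618071532004
housing [ 481.72321749 -200.15394915   40.        ] [np.float64(86.34969837039068), np.float64(91.12020652217353), np.float64(84.20771271567097), np.float64(88.10890744674978)]
awl tip,end [516.276845    30.00740577  12.5       ] [537.77721357 -82.30084343  12.5       ] 114.34775330064154 -79.16238468930587
lens (array([508.06992201, 294.45015493, 203.18099778]), np.float64(2.8823197543634116)) [510.59252622 299.21961317 200.        ] [509.24897885 294.09328017 200.        ]
rodend (array([428.88038355, 300.56410351, 169.74772385]), np.float64(7.059415163218344)) [430.05954997 307.61317411 166.        ] [431.30312909 298.80980371 166.        ]
body [[615. 306. 223.]
 [613. 260. 223.]
 [553. 265. 223.]
 [557. 309. 223.]] [584.57792625 284.959268   223.        ]
ring [526.03815017 324.17357419 200.        ] [522.38523507 265.61965781 200.        ] [524.21169262 294.896616   200.        ]
post (array([632.89701003, 281.36005058, 254.30430188]), np.float64(3.3539002491003074)) [628.18534608 279.54883325 257.        ]
[ 7.11621768e+01  1.83481306e+01  8.96986939e+01 -4.68317733e-04
  7.20433844e+01 -1.14538680e+00]
```

send_rows --motion '[{"tz": -0.1},{"tz": -0.1},{"tx": -0.058,"ty": -0.0687},{"tx": -0.058,"ty": -0.0687},{"tx": -0.058,"ty": -0.0687},{"tx": -0.058,"ty": -0.0687},{"tx": -0.058,"ty": -0.0687},{"tx": -0.058,"ty": -0.0687},{"tx": -0.058,"ty": -0.0687},{"tx": -0.058,"ty": -0.0687},{"tx": -0.058,"ty": -0.0687},{"tx": -0.058,"ty": -0.0687}]'

```text
invalid input at $.motion[0]: expected keys tx, ty, tz, rx, ry, rz, gripper
```

send_rows --motion '[{"tx": -0.058,"ty": -0.0687},{"tx": -0.058,"ty": -0.0687},{"tx": -0.058,"ty": -0.0687},{"tx": -0.058,"ty": -0.0687},{"tx": -0.058,"ty": -0.0687},{"tx": -0.058,"ty": -0.0687},{"rz": 0.33},{"rz": 0.33},{"rz": 0.33},{"rz": 0.33},{"rz": 0.33},{"rz": 0.33}]'

```text
invalid input at $.motion[0]: expected keys tx, ty, tz, rx, ry, rz, gripper
```

send_rows --motion '[{"rz": 0.33},{"rz": 0.33},{"rz": 0.33},{"rz": 0.33},{"rz": 0.33},{}]'

```text
invalid input at $.motion[0]: expected keys tx, ty, tz, rx, ry, rz, gripper
```

Run:
```python
from h import *
import pickle
c=cam('wrist');pickle.dump(c,open('w1.pkl','wb'));cv2.imwrite('pics/w1.png',c['img']);s=env.state();print(s['ee_pos'],s['ee_rot'],s['qpos'])
for p in([483,-200,79],[516,30,12.5],[538,-82,12.5]):print(proj(c,p))
```

```text
[174.62537238 547.42727838 186.84231743] [-1.79926389e+02 -1.87980805e-03  1.62305769e+02] [ 7.11606526e+01  1.83419081e+01  8.96880397e+01  4.29252467e-04
  7.20436856e+01 -1.14525027e+00]
[-126.53685216  497.48234384]
[ 44.28225457 431.55674099]
[ -3.84452463 454.21759707]
```

View pics/w1.png

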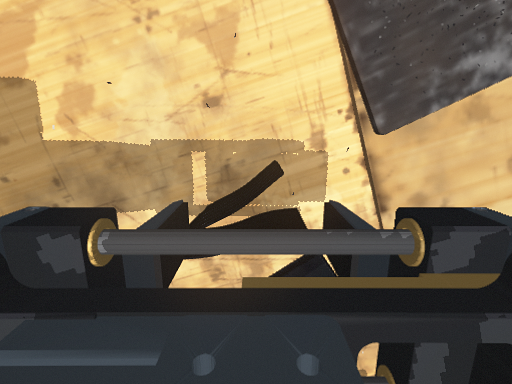

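All keys are required, so nothing moved. The picture shows the fingers at rows 200–280 with bench beyond them.

send_rows --motion '[{"tx": 0,"ty": 0,"tz": -0.1,"rx": 0,"ry": 0,"rz": 0,"gripper": -1},{"tx": 0,"ty": 0,"tz": -0.1,"rx": 0,"ry": 0,"rz": 0,"gripper": -1},{"tx": -0.058,"ty": -0.0687,"tz": 0,"rx": 0,"ry": 0,"rz": 0,"gripper": -1},{"tx": -0.058,"ty": -0.0687,"tz": 0,"rx": 0,"ry": 0,"rz": 0,"gripper": -1},{"tx": -0.058,"ty": -0.0687,"tz": 0,"rx": 0,"ry": 0,"rz": 0,"gripper": -1},{"tx": -0.058,"ty": -0.0687,"tz": 0,"rx": 0,"ry": 0,"rz": 0,"gripper": -1},{"tx": -0.058,"ty": -0.0687,"tz": 0,"rx": 0,"ry": 0,"rz": 0,"gripper": -1},{"tx": -0.058,"ty": -0.0687,"tz": 0,"rx": 0,"ry": 0,"rz": 0,"gripper": -1},{"tx": -0.058,"ty": -0.0687,"tz": 0,"rx": 0,"ry": 0,"rz": 0,"gripper": -1},{"tx": -0.058,"ty": -0.0687,"tz": 0,"rx": 0,"ry": 0,"rz": 0,"gripper": -1},{"tx": -0.058,"ty": -0.0687,"tz": 0,"rx": 0,"ry": 0,"rz": 0,"gripper": -1}]'

```text
time_s: 1.52
ee_pos: [329.6, 172.5, 287.4]
ee_rot: [180.0, 0.0, 162.3]
force: [0.2, -0.9, -0.0]
gripper_width: 91.2
gripper_force: 0.0
```

send_rows --motion '[{"tx": -0.058,"ty": -0.0687,"tz": 0,"rx": 0,"ry": 0,"rz": 0,"gripper": -1},{"tx": -0.058,"ty": -0.0687,"tz": 0,"rx": 0,"ry": 0,"rz": 0,"gripper": -1},{"tx": -0.058,"ty": -0.0687,"tz": 0,"rx": 0,"ry": 0,"rz": 0,"gripper": -1},{"tx": -0.058,"ty": -0.0687,"tz": 0,"rx": 0,"ry": 0,"rz": 0,"gripper": -1},{"tx": -0.058,"ty": -0.0687,"tz": 0,"rx": 0,"ry": 0,"rz": 0,"gripper": -1},{"tx": -0.058,"ty": -0.0687,"tz": 0,"rx": 0,"ry": 0,"rz": 0,"gripper": -1},{"tx": -0.058,"ty": -0.0687,"tz": 0,"rx": 0,"ry": 0,"rz": 0,"gripper": -1},{"tx": 0,"ty": 0,"tz": 0,"rx": 0,"ry": 0,"rz": 0.33,"gripper": -1},{"tx": 0,"ty": 0,"tz": 0,"rx": 0,"ry": 0,"rz": 0.33,"gripper": -1},{"tx": 0,"ty": 0,"tz": 0,"rx": 0,"ry": 0,"rz": 0.33,"gripper": -1},{"tx": 0,"ty": 0,"tz": 0,"rx": 0,"ry": 0,"rz": 0.33,"gripper": -1},{"tx": 0,"ty": 0,"tz": 0,"rx": 0,"ry": 0,"rz": 0.33,"gripper": -1}]'

```text
time_s: 3.02
ee_pos: [449.6, -116.8, 287.1]
ee_rot: [-180.0, -0.0, 112.5]
force: [-0.8, -0.7, 0.3]
gripper_width: 90.8
gripper_force: 0.0
```

send_rows --motion '[{"tx": 0,"ty": 0,"tz": 0,"rx": 0,"ry": 0,"rz": 0.33,"gripper": -1},{"tx": 0,"ty": 0,"tz": 0,"rx": 0,"ry": 0,"rz": 0.33,"gripper": -1},{"tx": 0,"ty": 0,"tz": 0,"rx": 0,"ry": 0,"rz": 0.33,"gripper": -1},{"tx": 0,"ty": 0,"tz": 0,"rx": 0,"ry": 0,"rz": 0.33,"gripper": -1},{"tx": 0,"ty": 0,"tz": 0,"rx": 0,"ry": 0,"rz": 0.33,"gripper": -1},{"tx": 0,"ty": 0,"tz": 0,"rx": 0,"ry": 0,"rz": 0.33,"gripper": -1},{"tx": 0,"ty": 0,"tz": 0,"rx": 0,"ry": 0,"rz": 0,"gripper": -1}]'

```text
time_s: 3.9
ee_pos: [449.6, -116.7, 287.2]
ee_rot: [-180.0, 0.0, 53.5]
force: [0.2, 0.3, 0.9]
gripper_width: 91.1
gripper_force: 0.0
```

Run:
```python
from h import *
import pickle
c=cam('wrist');pickle.dump(c,open('w1.pkl','wb'));cv2.imwrite('pics/w2.png',c['img']);s=env.state();print(s['ee_pos'],s['ee_rot'],s['qpos'],s['time_s'])
for p in([483,-200,79],[516,30,12.5],[538,-82,12.5]):print(proj(c,p))
```

```text
[ 449.60890511 -116.77820755  287.2172807 ] [-1.79970765e+02  5.54384616e-03  5.35762665e+01] [-1.59823703e+01  5.29161829e+00  9.23180366e+01  5.05981153e-03
  8.24196755e+01  2.04406959e+01] 3.95
[303.2650308  198.57302368]
[234.89650753  68.53119132]
[284.63594798 116.83927944]
```

View pics/w2.png

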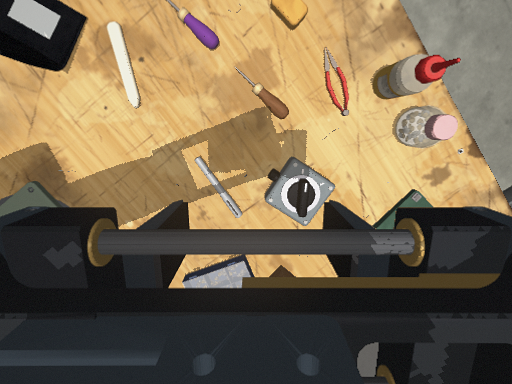

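The wrist view shows the switch at (302,194), its white line pointing up-image, and the awl tip at (237,69) with the handle end at (287,117). Both agree with the projections. I'll refine by masks.

Run:
```python
from h import *
import pickle
c=pickle.load(open('w1.pkl','rb'));im=c['img']
g=cv2.cvtColor(im,cv2.COLOR_BGR2GRAY)
sub=(g[165:220,275:330]<50).astype(np.uint8)
n,l,st,ce=cv2.connectedComponentsWithStats(sub)
i=1+np.argmax(st[1:,4]);print(st[i],ce[i]+[275,165])
hsv=cv2.cvtColor(im,cv2.COLOR_BGR2HSV)
wh=((hsv[...,1]<25)&(hsv[...,2]>185)).astype(np.uint8);wh[:165]=0;wh[225:]=0;wh[:,:270]=0;wh[:,335:]=0
ys,xs=np.nonzero(wh);(ex,ey),(A,B),an=cv2.fitEllipse(np.c_[xs,ys].astype(np.float32));print('ring',ex,ey,A,B,onz(c,ex,ey,41))
z=np.hstack([cv2.resize(im[165:225,265:340],(600,480),interpolation=cv2.INTER_CUBIC)])
cv2.imwrite('pics/w2c.png',z)
```

```text
[ 15  14  25  38 335] [302.48059701 197.74925373]
ring 300.99951171875 195.28907775878906 36.1975212097168 42.19979476928711 [ 482.59252617 -205.40207798   41.        ]
```

View pics/w2c.png

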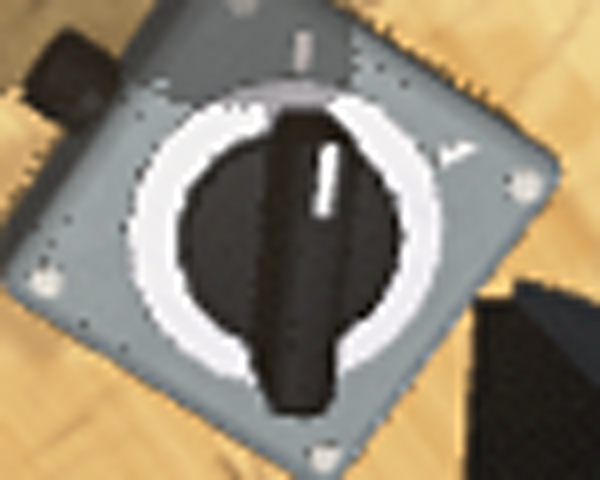

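The crop shows the bar with its white line from (330,145) to (322,215) and the bar's lower end at (300,410). Housing ticks at (302,50) and (455,150) mark off and on.

Run:
```python
from h import *
import pickle
c=pickle.load(open('w1.pkl','rb'))
P=lambda x,y:(265+x/8-.44,165+y/8-.44)
a=onz(c,*P(330,145),79);b=onz(c,*P(322,215),79);print(a,b,np.degrees(np.arctan2(*(a-b)[[1,0]])))
e1=onz(c,*P(315,105),75);e2=onz(c,*P(302,410),70);print(e1,e2,np.degrees(np.arctan2(*(e1-e2)[[1,0]])))
C=np.array([482.5,-203]);
for q in((302,50),(455,150)):
  p=onz(c,*P(*q),40);print('tick',p,np.degrees(np.arctan2(*(p[:2]-C)[::-1])))
cs=[onz(c,*P(*q),40)[:2] for q in((245,3),(525,185),(325,457),(45,282))];print(np.mean(cs,0))
cs=[np.degrees(np.arctan2(*(cs[i]-cs[i-1])[::-1])) for i in range(4)];print(cs)
p=onz(c,237,69,12.5);q=onz(c,287,117,12.5);print(p,q,np.linalg.norm(p-q),np.degrees(np.arctan2(*(q-p)[[1,0]])))
```

```text
[ 500.68529177 -180.94855664   79.        ] [ 491.51932375 -191.74969179   79.        ] 49.68167936320625
[ 502.92381823 -173.644493     75.        ] [ 465.05003464 -226.53745968   70.        ] 54.39560389735214
tick [ 508.55231889 -171.4088472    40.        ] 50.48857457902973
tick [ 522.79348391 -208.94720734   40.        ] -8.396080190530451
[ 482.79544939 -202.80490564]
[np.float64(19.425058557913008), np.float64(-69.05712349241603), np.float64(-159.47798852498448), np.float64(110.79565046461063)]
[518.36220665  27.36327035  12.5       ] [541.12069365 -84.6390688   12.5       ] 114.29117509749355 -78.51407256285617
```

send_rows --motion '[{"tx": 0,"ty": 0,"tz": 0,"rx": 0,"ry": 0,"rz": 0.12,"gripper": -1},{"tx": -0.044,"ty": 0.08,"tz": 0,"rx": 0,"ry": 0,"rz": 0,"gripper": -1},{"tx": -0.044,"ty": 0.08,"tz": 0,"rx": 0,"ry": 0,"rz": 0,"gripper": -1},{"tx": 0,"ty": 0,"tz": 0.1,"rx": 0,"ry": 0,"rz": 0,"gripper": -1},{"tx": 0,"ty": 0,"tz": 0.1,"rx": 0,"ry": 0,"rz": 0,"gripper": -1},{"tx": 0,"ty": 0,"tz": 0.1,"rx": 0,"ry": 0,"rz": 0,"gripper": -1},{"tx": 0,"ty": 0,"tz": 0.08,"rx": 0,"ry": 0,"rz": 0,"gripper": -1},{"tx": 0,"ty": 0,"tz": 0,"rx": 0,"ry": 0,"rz": 0,"gripper": -1}]'

```text
time_s: 4.95
ee_pos: [480.2, -201.0, 94.8]
ee_rot: [-179.6, 0.1, 49.9]
force: [-0.2, -0.3, 0.6]
gripper_width: 91.5
gripper_force: 0.0
```

send_rows --motion '[{"tx": 0.001,"ty": 0.005,"tz": 0.03,"rx": 0,"ry": 0,"rz": 0,"gripper": -1},{"tx": 0,"ty": 0,"tz": 0.03,"rx": 0,"ry": 0,"rz": 0,"gripper": -1},{"tx": 0,"ty": 0,"tz": 0.016,"rx": 0,"ry": 0,"rz": 0,"gripper": -1},{"tx": 0,"ty": 0,"tz": 0,"rx": 0,"ry": 0,"rz": 0,"gripper": -1},{"tx": 0,"ty": 0,"tz": 0,"rx": 0,"ry": 0,"rz": 0,"gripper": 1},{"tx": 0,"ty": 0,"tz": 0,"rx": 0,"ry": 0,"rz": 0,"gripper": 1},{"tx": 0,"ty": 0,"tz": 0,"rx": 0,"ry": 0,"rz": 0,"gripper": 1},{"tx": 0,"ty": 0,"tz": 0,"rx": 0,"ry": 0,"rz": 0,"gripper": 1},{"tx": 0,"ty": 0,"tz": 0,"rx": 0,"ry": 0,"rz": 0,"gripper": 1},{"tx": 0,"ty": 0,"tz": 0,"rx": 0,"ry": 0,"rz": 0,"gripper": 1}]' --grip_force 15

```text
time_s: 6.2
ee_pos: [484.7, -203.3, 59.4]
ee_rot: [-180.0, -0.0, 49.8]
force: [0.1, 0.5, 0.1]
gripper_width: 34.2
gripper_force: 0.0
```

send_rows --motion '[{"tx": 0,"ty": -0.004,"tz": 0.008,"rx": 0,"ry": 0,"rz": 0,"gripper": 1},{"tx": 0,"ty": 0,"tz": 0,"rx": 0,"ry": 0,"rz": 0,"gripper": 1},{"tx": 0,"ty": 0,"tz": 0,"rx": 0,"ry": 0,"rz": 0,"gripper": 1},{"tx": 0,"ty": 0,"tz": 0,"rx": 0,"ry": 0,"rz": 0,"gripper": 1}]'

```text
time_s: 6.7
ee_pos: [483.3, -202.0, 55.5]
ee_rot: [180.0, -0.0, 49.8]
force: [0.4, -0.6, -0.4]
gripper_width: 0.3
gripper_force: 0.0
```

Run:
```python
from h import *
s=env.state();print(s['gripper_width'],s['gripper_force'],s['ee_pos'],s['torque'])
w=cam('wrist');a=cam('scene');b=cam('top')
o=np.zeros((600,800,3),np.uint8)
o[:300,:400]=cv2.resize(w['img'][150:300,150:350],(400,300))
o[:300,400:]=cv2.resize(a['img'][240:315,290:390],(400,300),interpolation=cv2.INTER_CUBIC)
o[300:,:400]=cv2.resize(b['img'][160:235,280:380],(400,300),interpolation=cv2.INTER_CUBIC)
o[300:,400:]=cv2.resize(w['img'],(400,300))
cv2.imwrite('pics/x.png',o)
```

```text
0.3251919973383943 0.0 [ 483.3103009  -202.00917581   55.4748289 ] [-0.14636369  0.1470386   0.00155589]
```

View pics/x.png

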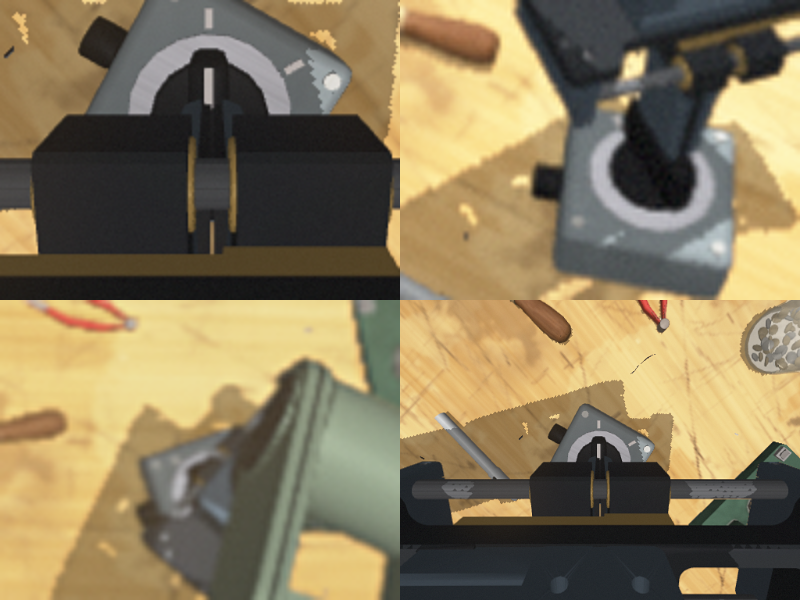

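send_rows --motion '[{"tx": 0,"ty": 0,"tz": 0,"rx": 0,"ry": 0,"rz": 0,"gripper": 1},{"tx": 0,"ty": 0,"tz": 0,"rx": 0,"ry": 0,"rz": 0,"gripper": 1}]'

```text
time_s: 7.1
ee_pos: [483.2, -202.0, 55.4]
ee_rot: [-180.0, -0.0, 49.8]
force: [0.0, 0.0, -0.8]
gripper_width: 0.6
gripper_force: 0.0
```

The fingers look closed on the bar, but the reading says empty. I'll test with a small turn and look again.

send_rows --motion '[{"tx": 0,"ty": 0,"tz": 0,"rx": 0,"ry": 0,"rz": 0.2,"gripper": 1},{"tx": 0,"ty": 0,"tz": 0,"rx": 0,"ry": 0,"rz": 0.2,"gripper": 1},{"tx": 0,"ty": 0,"tz": 0,"rx": 0,"ry": 0,"rz": 0.2,"gripper": 1},{"tx": 0,"ty": 0,"tz": 0,"rx": 0,"ry": 0,"rz": 0,"gripper": 1}]'

```text
time_s: 7.6
ee_pos: [483.2, -202.0, 55.4]
ee_rot: [-180.0, -0.0, 31.9]
force: [0.3, -0.7, -1.5]
gripper_width: 0.5
gripper_force: 0.0
```

Run:
```python
from h import *
s=env.state();print(s['gripper_width'],s['gripper_force'],s['ee_rot'],s['torque'],s['force'])
w=cam('wrist');a=cam('scene');cv2.imwrite('pics/w3.png',w['img'])
o=np.zeros((400,800,3),np.uint8)
o[:,:400]=cv2.resize(w['img'][140:240,206:306],(400,400))
o[:300,400:]=cv2.resize(a['img'][240:315,290:390],(400,300),interpolation=cv2.INTER_CUBIC)
cv2.imwrite('pics/x2.png',o)
```

```text
0.5020157847252734 0.0 [-1.79998829e+02 -4.69552223e-03  3.18773415e+01] [-0.11578978  0.19181245  0.00214535] [ 0.26359591 -0.66055852 -1.47764993]
```

View pics/x2.png

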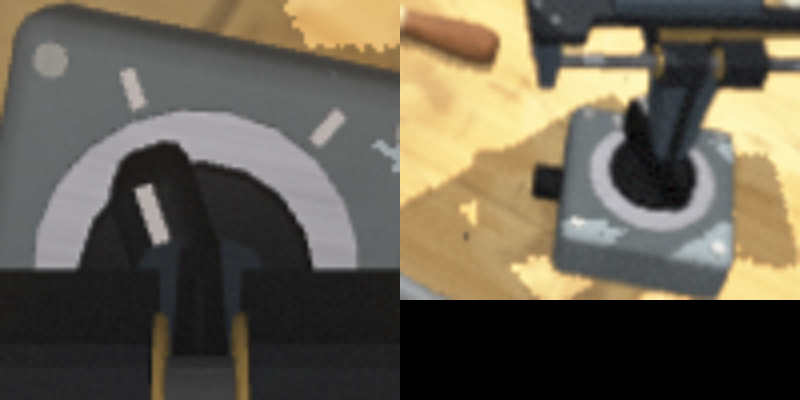

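The handle did not follow: the line is still at the off tick while the fingers turned. Checking where the fingertips really are against the projection.

Run:
```python
from h import *
s=env.state();w=cam('wrist');a=cam('scene');p=s['ee_pos'];print(p,s['time_s'])
f=lambda c,q,off,k:np.round((proj(c,q)-off)*k)
for z in(55,67,79,95,115):
  q=[p[0],p[1],z];print(z,f(a,q,[290,240],4)+[400,0],f(w,q,[206,140],4),proj(w,q))
u=np.array([np.cos(np.radians(50)),np.sin(np.radians(50)),0])
for t in(-30,0,30):
  q=np.array([482.7,-202,79])+u*t;print('bar',t,f(a,q,[290,240],4)+[400,0],f(w,q,[206,140],4))
# colours along bar
print(w['o'],w['R'][:,2])
big=np.hstack([cv2.resize(a['img'][245:305,310:385],(600,480),interpolation=cv2.INTER_CUBIC)]);cv2.imwrite('pics/x3.png',big)
for z in(55,67,79): print(z,f(a,[p[0],p[1],z],[310,245],8))
```

```text
[ 483.19685537 -201.97618021   55.4184621 ] 7.7
55 [658. 160.] [195. 286.] [254.65461048 211.43502899]
67 [662. 146.] [194. 306.] [254.58895465 216.50259425]
79 [666. 133.] [194. 329.] [254.51500637 222.20999668]
95 [672. 114.] [194. 364.] [254.40054208 231.04403435]
115 [679.  90.] [193. 419.] [254.22400626 244.66755725]
bar -30 [693. 178.] [244. 480.]
bar 0 [666. 133.] [193. 331.]
bar 30 [640.  91.] [137. 172.]
[ 539.09339695 -168.17363933  253.50069601] [-0.1984675  -0.1228878  -0.97237299]
55 [357. 280.]
67 [365. 253.]
79 [373. 225.]
```

View pics/x3.png

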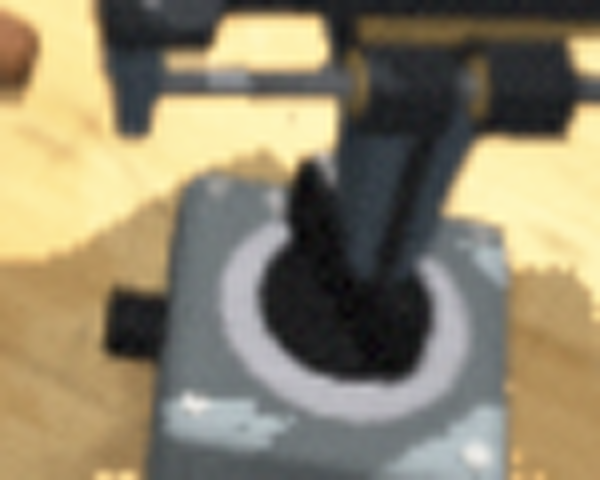

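The fingertips project where expected, around the bar, yet they closed to about 0 with no force. I'll probe the bar's solid height by lifting the closed fingers, realigning and touching down gently.

send_rows --motion '[{"tx": 0,"ty": 0,"tz": -0.05,"rx": 0,"ry": 0,"rz": 0,"gripper": 1},{"tx": 0,"ty": 0,"tz": -0.05,"rx": 0,"ry": 0,"rz": 0,"gripper": 1},{"tx": 0,"ty": 0,"tz": 0,"rx": 0,"ry": 0,"rz": -0.3,"gripper": 1},{"tx": 0,"ty": 0,"tz": 0,"rx": 0,"ry": 0,"rz": -0.3,"gripper": 1},{"tx": 0,"ty": 0,"tz": 0.03,"rx": 0,"ry": 0,"rz": 0,"gripper": 1},{"tx": 0,"ty": 0,"tz": 0.02,"rx": 0,"ry": 0,"rz": 0,"gripper": 1},{"tx": 0,"ty": 0,"tz": 0.01,"rx": 0,"ry": 0,"rz": 0,"gripper": 1},{"tx": 0,"ty": 0,"tz": 0,"rx": 0,"ry": 0,"rz": 0,"gripper": 1}]'

```text
time_s: 8.8
ee_pos: [482.8, -201.8, 74.7]
ee_rot: [-179.9, 0.0, 49.8]
force: [-0.1, -0.1, -0.5]
gripper_width: 0.2
gripper_force: 0.0
```

send_rows --motion '[{"tx": 0,"ty": 0,"tz": 0.02,"rx": 0,"ry": 0,"rz": 0,"gripper": 1},{"tx": 0,"ty": 0,"tz": 0.016,"rx": 0,"ry": 0,"rz": 0,"gripper": 1},{"tx": 0,"ty": 0,"tz": 0.008,"rx": 0,"ry": 0,"rz": 0,"gripper": 1},{"tx": 0,"ty": 0,"tz": 0.006,"rx": 0,"ry": 0,"rz": 0,"gripper": 1},{"tx": 0,"ty": 0,"tz": 0,"rx": 0,"ry": 0,"rz": 0,"gripper": 1}]'

```text
time_s: 9.43
ee_pos: [482.9, -201.9, 52.7]
ee_rot: [180.0, -0.0, 49.8]
force: [-5.9, 2.0, 17.1]
gripper_width: 0.2
gripper_force: 8.4
```

send_rows --motion '[{"tx": 0,"ty": 0,"tz": -0.018,"rx": 0,"ry": 0,"rz": 0,"gripper": 1},{"tx": 0,"ty": 0.008,"tz": 0,"rx": 0,"ry": 0,"rz": 0,"gripper": 1},{"tx": 0,"ty": 0.008,"tz": 0,"rx": 0,"ry": 0,"rz": 0,"gripper": 1},{"tx": 0,"ty": 0,"tz": 0,"rx": 0,"ry": 0,"rz": 0,"gripper": 1}]'

```text
time_s: 9.93
ee_pos: [489.5, -207.3, 58.9]
ee_rot: [-180.0, 0.0, 49.8]
force: [-0.4, -0.0, -0.4]
gripper_width: 0.3
gripper_force: 0.0
```

send_rows --motion '[{"tx": 0,"ty": -0.012,"tz": 0,"rx": 0,"ry": 0,"rz": 0,"gripper": 1},{"tx": 0,"ty": -0.012,"tz": 0,"rx": 0,"ry": 0,"rz": 0,"gripper": 1},{"tx": 0,"ty": -0.008,"tz": 0,"rx": 0,"ry": 0,"rz": 0,"gripper": 1},{"tx": 0,"ty": 0,"tz": 0,"rx": 0,"ry": 0,"rz": 0,"gripper": 1}]'

```text
time_s: 10.42
ee_pos: [476.8, -196.5, 59.5]
ee_rot: [-180.0, -0.0, 49.8]
force: [-0.3, -0.1, 0.1]
gripper_width: 0.3
gripper_force: 0.0
```

send_rows --motion '[{"tx": 0,"ty": 0,"tz": -0.08,"rx": 0,"ry": 0,"rz": 0,"gripper": 1},{"tx": 0,"ty": 0.05,"tz": 0,"rx": 0,"ry": 0,"rz": 0,"gripper": 1},{"tx": 0,"ty": 0.046,"tz": 0,"rx": 0,"ry": 0,"rz": 0,"gripper": 1},{"tx": 0,"ty": 0,"tz": 0.08,"rx": 0,"ry": 0,"rz": 0,"gripper": 1},{"tx": 0,"ty": 0,"tz": 0.03,"rx": 0,"ry": 0,"rz": 0,"gripper": 1},{"tx": 0,"ty": 0,"tz": 0.01,"rx": 0,"ry": 0,"rz": 0,"gripper": 1},{"tx": 0,"ty": 0,"tz": 0.004,"rx": 0,"ry": 0,"rz": 0,"gripper": 1},{"tx": 0,"ty": 0,"tz": 0,"rx": 0,"ry": 0,"rz": 0,"gripper": 1}]'

```text
time_s: 11.42
ee_pos: [514.3, -228.0, 38.3]
ee_rot: [179.9, -0.0, 49.8]
force: [-0.5, 0.4, 0.2]
gripper_width: 0.5
gripper_force: 0.0
```

send_rows --motion '[{"tx": 0,"ty": 0,"tz": 0.008,"rx": 0,"ry": 0,"rz": 0,"gripper": 1},{"tx": 0,"ty": 0,"tz": 0.008,"rx": 0,"ry": 0,"rz": 0,"gripper": 1},{"tx": 0,"ty": 0,"tz": 0,"rx": 0,"ry": 0,"rz": 0,"gripper": 1}]'

```text
time_s: 11.8
ee_pos: [513.4, -227.6, 29.1]
ee_rot: [-180.0, 0.0, 49.8]
force: [-0.8, -1.3, -0.9]
gripper_width: 0.6
gripper_force: 0.0
```

send_rows --motion '[{"tx": 0,"ty": 0,"tz": 0.01,"rx": 0,"ry": 0,"rz": 0,"gripper": 1},{"tx": 0,"ty": 0,"tz": 0.01,"rx": 0,"ry": 0,"rz": 0,"gripper": 1},{"tx": 0,"ty": 0,"tz": 0.004,"rx": 0,"ry": 0,"rz": 0,"gripper": 1},{"tx": 0,"ty": 0,"tz": 0,"rx": 0,"ry": 0,"rz": 0,"gripper": 1}]'

```text
time_s: 12.3
ee_pos: [513.6, -227.7, 17.1]
ee_rot: [-180.0, 0.0, 49.8]
force: [-0.4, -0.7, 0.5]
gripper_width: 0.9
gripper_force: 0.0
```

send_rows --motion '[{"tx": 0,"ty": 0,"tz": 0.006,"rx": 0,"ry": 0,"rz": 0,"gripper": 1},{"tx": 0,"ty": 0,"tz": 0.006,"rx": 0,"ry": 0,"rz": 0,"gripper": 1},{"tx": 0,"ty": 0,"tz": 0,"rx": 0,"ry": 0,"rz": 0,"gripper": 1}]'

```text
time_s: 12.68
ee_pos: [514.2, -228.0, 13.8]
ee_rot: [179.9, -0.0, 49.8]
force: [-3.7, 2.2, 14.7]
gripper_width: 0.5
gripper_force: 7.8
```

Contact on the housing (40 mm) came at a reading of 14, and on the bar top (79 mm) at 53. So the solid fingertips sit about 26 mm above the reported TCP, and I'll offset every grasp by -26 mm.

send_rows --motion '[{"tx": 0,"ty": 0,"tz": -0.1,"rx": 0,"ry": 0,"rz": 0,"gripper": 1},{"tx": 0,"ty": -0.04,"tz": 0,"rx": 0,"ry": 0,"rz": 0,"gripper": -1},{"tx": 0,"ty": -0.042,"tz": 0,"rx": 0,"ry": 0,"rz": 0,"gripper": -1},{"tx": 0,"ty": 0,"tz": 0,"rx": 0,"ry": 0,"rz": 0,"gripper": -1},{"tx": 0,"ty": 0,"tz": 0,"rx": 0,"ry": 0,"rz": 0,"gripper": -1},{"tx": 0,"ty": 0,"tz": 0,"rx": 0,"ry": 0,"rz": 0,"gripper": -1},{"tx": 0,"ty": 0,"tz": 0,"rx": 0,"ry": 0,"rz": 0,"gripper": -1},{"tx": 0,"ty": 0,"tz": 0.02,"rx": 0,"ry": 0,"rz": 0,"gripper": 0.3},{"tx": 0,"ty": 0,"tz": 0.02,"rx": 0,"ry": 0,"rz": 0,"gripper": 0.3},{"tx": 0,"ty": 0,"tz": 0.02,"rx": 0,"ry": 0,"rz": 0,"gripper": 0.3},{"tx": 0,"ty": 0,"tz": 0,"rx": 0,"ry": 0,"rz": 0,"gripper": 0.3}]'

```text
time_s: 14.05
ee_pos: [481.6, -200.9, 30.2]
ee_rot: [-179.9, 0.0, 49.8]
force: [-0.4, 0.4, -0.4]
gripper_width: 32.4
gripper_force: 0.0
```

send_rows --motion '[{"tx": 0,"ty": 0.002,"tz": 0,"rx": 0,"ry": 0,"rz": 0,"gripper": 1},{"tx": 0,"ty": 0,"tz": 0,"rx": 0,"ry": 0,"rz": 0,"gripper": 1},{"tx": 0,"ty": 0,"tz": 0,"rx": 0,"ry": 0,"rz": 0,"gripper": 1},{"tx": 0,"ty": 0,"tz": 0,"rx": 0,"ry": 0,"rz": 0,"gripper": 1}]'

```text
time_s: 14.55
ee_pos: [482.6, -201.3, 31.7]
ee_rot: [-179.9, -0.0, 49.8]
force: [-2.7, 4.2, 5.0]
gripper_width: 13.7
gripper_force: 15.0
```

Gripped at 13.7 mm with 15 N. Turning clockwise.

send_rows --motion '[{"tx": 0,"ty": 0,"tz": 0,"rx": 0,"ry": 0,"rz": 0.25,"gripper": 1},{"tx": 0,"ty": 0,"tz": 0,"rx": 0,"ry": 0,"rz": 0.25,"gripper": 1},{"tx": 0,"ty": 0,"tz": 0,"rx": 0,"ry": 0,"rz": 0.25,"gripper": 1},{"tx": 0,"ty": 0,"tz": 0,"rx": 0,"ry": 0,"rz": 0.25,"gripper": 1},{"tx": 0,"ty": 0,"tz": 0,"rx": 0,"ry": 0,"rz": 0.25,"gripper": 1},{"tx": 0,"ty": 0,"tz": 0,"rx": 0,"ry": 0,"rz": 0.25,"gripper": 1},{"tx": 0,"ty": 0,"tz": 0,"rx": 0,"ry": 0,"rz": 0.25,"gripper": 1},{"tx": 0,"ty": 0,"tz": 0,"rx": 0,"ry": 0,"rz": 0.25,"gripper": 1},{"tx": 0,"ty": 0,"tz": 0,"rx": 0,"ry": 0,"rz": 0.04,"gripper": 1},{"tx": 0,"ty": 0,"tz": 0,"rx": 0,"ry": 0,"rz": 0,"gripper": 1}]'

```text
time_s: 15.8
ee_pos: [482.8, -201.7, 31.7]
ee_rot: [-180.0, 0.0, -11.2]
force: [-2.6, 3.7, 5.5]
gripper_width: 14.6
gripper_force: 15.6
```

send_rows --motion '[{"tx": 0,"ty": 0,"tz": 0,"rx": 0,"ry": 0,"rz": 0,"gripper": 0},{"tx": 0,"ty": 0,"tz": 0,"rx": 0,"ry": 0,"rz": 0,"gripper": 0},{"tx": 0,"ty": 0,"tz": 0,"rx": 0,"ry": 0,"rz": 0,"gripper": 0},{"tx": 0,"ty": 0,"tz": 0,"rx": 0,"ry": 0,"rz": 0,"gripper": 0},{"tx": 0,"ty": 0,"tz": -0.08,"rx": 0,"ry": 0,"rz": 0,"gripper": 0},{"tx": 0,"ty": 0,"tz": -0.1,"rx": 0,"ry": 0,"rz": 0,"gripper": 0},{"tx": 0,"ty": 0,"tz": -0.1,"rx": 0,"ry": 0,"rz": 0,"gripper": 0},{"tx": 0.036,"ty": -0.06,"tz": -0.06,"rx": 0,"ry": 0,"rz": 0,"gripper": 0},{"tx": 0.036,"ty": -0.06,"tz": 0,"rx": 0,"ry": 0,"rz": 0,"gripper": 0},{"tx": 0,"ty": 0,"tz": 0,"rx": 0,"ry": 0,"rz": 0,"gripper": 0}]'

```text
time_s: 17.05
ee_pos: [531.6, -149.0, 201.6]
ee_rot: [-180.0, -0.1, -11.2]
force: [-0.5, 0.5, -1.5]
gripper_width: 45.9
gripper_force: 0.0
```

send_rows --motion '[{"tx": 0,"ty": 0,"tz": 0,"rx": 0,"ry": 0,"rz": -0.34,"gripper": 0},{"tx": 0,"ty": 0,"tz": 0,"rx": 0,"ry": 0,"rz": -0.34,"gripper": 0},{"tx": 0,"ty": 0,"tz": 0,"rx": 0,"ry": 0,"rz": -0.34,"gripper": 0},{"tx": 0,"ty": 0,"tz": 0,"rx": 0,"ry": 0,"rz": -0.34,"gripper": 0},{"tx": 0,"ty": 0,"tz": 0,"rx": 0,"ry": 0,"rz": -0.34,"gripper": 0},{"tx": 0,"ty": 0,"tz": 0,"rx": 0,"ry": 0,"rz": -0.34,"gripper": 0},{"tx": 0,"ty": 0,"tz": 0,"rx": 0,"ry": 0,"rz": -0.34,"gripper": 0},{"tx": 0,"ty": 0,"tz": 0,"rx": 0,"ry": 0,"rz": -0.34,"gripper": 0},{"tx": 0,"ty": 0,"tz": 0,"rx": 0,"ry": 0,"rz": -0.34,"gripper": 0},{"tx": 0,"ty": 0,"tz": 0,"rx": 0,"ry": 0,"rz": -0.34,"gripper": 0},{"tx": 0,"ty": 0,"tz": 0,"rx": 0,"ry": 0,"rz": -0.34,"gripper": 0},{"tx": 0,"ty": 0,"tz": 0,"rx": 0,"ry": 0,"rz": 0,"gripper": 0}]'

```text
time_s: 18.55
ee_pos: [529.6, -150.8, 201.0]
ee_rot: [-179.9, -0.0, 100.7]
force: [-0.4, 0.6, -0.1]
gripper_width: 45.5
gripper_force: 0.0
```

```bash
cat > awl.py <<'E'
from h import *
def awl(c,p0,z=12.5):
    im=c['img'];hsv=cv2.cvtColor(im,cv2.COLOR_BGR2HSV)
    m=cv2.inRange(hsv,(0,90,40),(14,220,175))
    m=cv2.morphologyEx(m,cv2.MORPH_OPEN,np.ones((2,2),np.uint8))
    n,l,st,ce=cv2.connectedComponentsWithStats(m)
    u=proj(c,p0);k=[i for i in range(1,n) if st[i,4]>60]
    if not k: return None
    i=min(k,key=lambda i:np.hypot(*(ce[i]-u)))
    ys,xs=np.nonzero(l==i);P=np.array([onz(c,x,y,z) for x,y in zip(xs,ys)])[:,:2]
    m0=P.mean(0);w,v=np.linalg.eigh(np.cov((P-m0).T));a=v[:,1];
    t=(P-m0)@a;b=(P-m0)@v[:,0]
    return dict(n=len(t),px=ce[i],exp=u,cen=m0,yaw=np.degrees(np.arctan2(a[1],a[0])),ends=(m0+a*t.min(),m0+a*t.max()),wid=np.ptp(b))
E
python3 - <<'E'
from awl import *
import pickle
s=env.state();print(s['ee_pos'],s['ee_rot'],s['time_s'],s['gripper_width'])
c=cam('wrist');t=cam('top');pickle.dump((c,t),open('w4.pkl','wb'));cv2.imwrite('pics/w4.png',c['img'])
print(awl(c,[534,-55,12.5]))
old=pickle.load(open('w1.pkl','rb'));print(awl(old,[534,-55,12.5]))
o0=pickle.load(open('c0.pkl','rb'));print(awl(o0['top'],[534,-55,12.5]))
E
```

```text
[ 529.6217608  -150.81794297  201.00929075] [-1.79941447e+02 -1.10749367e-02  1.00655612e+02] 18.55 45.488373688973596
{'n': 594, 'px': array([273.31818182, 104.93265993]), 'exp': array([271.33030286, 104.93284958]), 'cen': array([536.75891477, -54.65823474]), 'yaw': np.float64(101.98639405184767), 'ends': (array([542.65575296, -82.43310772]), array([530.20706816, -23.79818714])), 'wid': np.float64(21.22237231346884)}
{'n': 417, 'px': array([274.73381295, 104.7529976 ]), 'exp': array([273.63196324, 105.07765133]), 'cen': array([535.82270693, -55.78509583]), 'yaw': np.float64(101.2625702518821), 'ends': (array([541.35098583, -83.54579885]), array([529.7098463 , -25.08886798])), 'wid': np.float64(23.46413158821735)}
{'n': 234, 'px': array([229.33333333, 140.42735043]), 'exp': array([288.47146086, 191.70206879]), 'cen': array([704.97052391, 152.27332794]), 'yaw': np.float64(117.58546772522791), 'ends': (array([726.22089814, 111.59998812]), array([684.95385828, 190.58534234])), 'wid': np.float64(68.19868154331098)}
```

send_rows --motion '[{"tx": 0.093,"ty": 0.024,"tz": 0,"rx": 0,"ry": 0,"rz": 0,"gripper": 0},{"tx": 0.093,"ty": 0.024,"tz": 0,"rx": 0,"ry": 0,"rz": 0,"gripper": 0},{"tx": 0,"ty": 0,"tz": 0.1,"rx": 0,"ry": 0,"rz": 0,"gripper": 0},{"tx": 0,"ty": 0,"tz": 0.1,"rx": 0,"ry": 0,"rz": 0,"gripper": 0},{"tx": 0,"ty": 0,"tz": 0.1,"rx": 0,"ry": 0,"rz": 0,"gripper": 0},{"tx": 0,"ty": 0,"tz": 0.08,"rx": 0,"ry": 0,"rz": 0,"gripper": 0},{"tx": 0,"ty": 0,"tz": 0.03,"rx": 0,"ry": 0,"rz": 0,"gripper": 0},{"tx": 0,"ty": 0,"tz": 0,"rx": 0,"ry": 0,"rz": 0,"gripper": 0}]'

```text
time_s: 19.65
ee_pos: [536.3, -54.5, -3.8]
ee_rot: [-179.9, -0.0, 100.8]
force: [-0.3, 0.3, 0.3]
gripper_width: 45.5
gripper_force: 0.0
```

Below zero with no contact, as the offset predicts. Continuing gently.

send_rows --motion '[{"tx": 0,"ty": 0,"tz": 0.016,"rx": 0,"ry": 0,"rz": 0,"gripper": 0},{"tx": 0,"ty": 0,"tz": 0.014,"rx": 0,"ry": 0,"rz": 0,"gripper": 0},{"tx": 0,"ty": 0,"tz": 0,"rx": 0,"ry": 0,"rz": 0,"gripper": 0},{"tx": 0,"ty": 0,"tz": 0,"rx": 0,"ry": 0,"rz": 0,"gripper": 1},{"tx": 0,"ty": 0,"tz": 0,"rx": 0,"ry": 0,"rz": 0,"gripper": 1},{"tx": 0,"ty": 0,"tz": 0,"rx": 0,"ry": 0,"rz": 0,"gripper": 1},{"tx": 0,"ty": 0,"tz": 0,"rx": 0,"ry": 0,"rz": 0,"gripper": 1}]' --grip_force 20

```text
time_s: 20.52
ee_pos: [536.5, -54.4, -18.4]
ee_rot: [180.0, -0.0, 100.8]
force: [-0.7, -0.6, 1.6]
gripper_width: 21.0
gripper_force: 20.0
```

send_rows --motion '[{"tx": 0,"ty": 0,"tz": -0.06,"rx": 0,"ry": 0,"rz": 0,"gripper": 1},{"tx": 0,"ty": 0,"tz": -0.09,"rx": 0,"ry": 0,"rz": 0,"gripper": 1},{"tx": 0,"ty": 0,"tz": -0.09,"rx": 0,"ry": 0,"rz": 0,"gripper": 1},{"tx": 0,"ty": 0,"tz": -0.09,"rx": 0,"ry": 0,"rz": 0,"gripper": 1},{"tx": 0,"ty": 0,"tz": -0.05,"rx": 0,"ry": 0,"rz": 0,"gripper": 1},{"tx": 0,"ty": 0,"tz": 0,"rx": 0,"ry": 0,"rz": 0.28,"gripper": 1},{"tx": 0,"ty": 0,"tz": 0,"rx": 0,"ry": 0,"rz": 0.28,"gripper": 1},{"tx": 0,"ty": 0,"tz": 0,"rx": 0,"ry": 0,"rz": 0,"gripper": 1}]'

```text
time_s: 21.52
ee_pos: [536.3, -54.4, 171.3]
ee_rot: [-180.0, -0.0, 84.1]
force: [-0.4, -0.8, -0.8]
gripper_width: 20.5
gripper_force: 20.0
```

send_rows --motion '[{"tx": 0.076,"ty": -0.055,"tz": 0,"rx": 0,"ry": 0,"rz": 0,"gripper": 1},{"tx": 0.076,"ty": -0.055,"tz": 0,"rx": 0,"ry": 0,"rz": 0,"gripper": 1},{"tx": 0.076,"ty": -0.055,"tz": 0,"rx": 0,"ry": 0,"rz": 0,"gripper": 1},{"tx": 0.076,"ty": -0.055,"tz": 0,"rx": 0,"ry": 0,"rz": 0,"gripper": 1},{"tx": 0.076,"ty": -0.055,"tz": 0,"rx": 0,"ry": 0,"rz": 0,"gripper": 1},{"tx": 0,"ty": 0,"tz": 0,"rx": 0,"ry": 0,"rz": 0,"gripper": 1}]'

```text
time_s: 22.28
ee_pos: [418.0, 150.7, 171.4]
ee_rot: [-180.0, -0.0, 84.4]
force: [-0.6, -0.5, -0.1]
gripper_width: 21.1
gripper_force: 20.0
```

Run:
```python
from h import *
import pickle
s=env.state();p=s['ee_pos'];print(p,s['ee_rot'],s['gripper_width'])
c=cam('wrist');t=cam('top');a=cam('scene');pickle.dump((c,t,a,s),open('w5.pkl','wb'))
o=np.zeros((600,800,3),np.uint8)
o[:390,:520]=cv2.resize(c['img'],(520,390),interpolation=cv2.INTER_AREA) if 0 else cv2.resize(c['img'][0:288,64:448],(520,390))
o[:300,520:]=cv2.resize(t['img'][130:230,150:243],(280,300),interpolation=cv2.INTER_CUBIC) # 3.0x
o[390:,:280]=cv2.resize(t['img'][175:245,290:383],(280,210),interpolation=cv2.INTER_CUBIC) #3x
o[300:,520:]=cv2.resize(a['img'][100:200,120:213],(280,300),interpolation=cv2.INTER_CUBIC) #3x
o[390:,280:520]=cv2.resize(a['img'][250:320,310:390],(240,210),interpolation=cv2.INTER_CUBIC)#3x
cv2.imwrite('pics/final.png',o)
for q in([429.5,302.5,200],[509,294.5,200],[429.5,302.5,166]):print(proj(c,q),(proj(c,q)-[64,0])*1.354)
d=np.radians(84);q=[p[0]+90*np.cos(d),p[1]+90*np.sin(d),p[2]+31];print('tip',q,(proj(c,q)-[64,0])*1.354,(proj(t,q)-[150,130])*3+[520,0],(proj(a,q)-[120,100])*3+[520,300])
```

```text
[417.99100571 150.73799127 171.3872273 ] [-1.79962834e+02 -1.91554460e-02  8.43977867e+01] 21.140288533664595
[248.62041298 -39.48097905] [249.97603917 -53.45724563]
[395.72201508 -39.35583008] [449.15160842 -53.28779393]
[249.96121857  -8.48165286] [251.79148994 -11.48415797]
tip [np.float64(427.3985674029978), np.float64(240.24496185447737), np.float64(202.3872273038299)] [259.81388008 111.11578486] [640.47361881 272.11764174] [684.12233657 510.170428  ]
```

View pics/final.png

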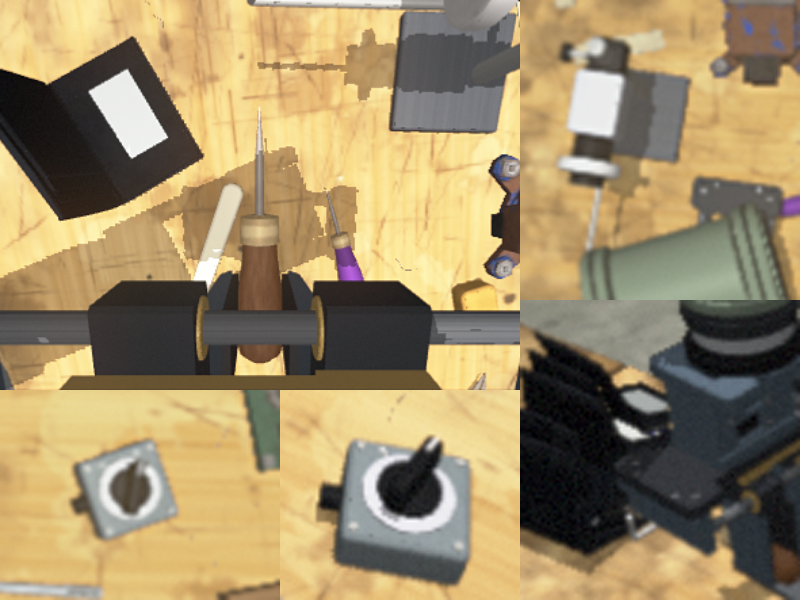

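The last picture shows the switch handle on the on tick and the awl held straight, with its tip at crop (259,108) against (260,111) predicted. The gauge rod runs from its end at (248,2) to about (420,4). I'll use the rod to refine the focus place and yaw.

Run:
```python
from h import *
import pickle
c,t,a,s=pickle.load(open('w5.pkl','rb'));K=520/384
W=lambda x,y:(64+x/K,y/K)
p=onz(c,*W(250,2),145);q=onz(c,*W(400,5),145);print('rod',p,q,np.degrees(np.arctan2(*(q-p)[[1,0]])))
# rod from pixel columns: bright grey band near top rows
g=c['img'].astype(int);pts=[]
for x in range(255,365,5):
    col=g[0:10,x];sat=col.max(1)-col.min(1);r=np.nonzero(sat<45)[0]
    if len(r):pts.append((x,r.mean()))
P=np.array([onz(c,*u,145) for u in pts]);f=np.polyfit(P[:,0],P[:,1],1);print(len(pts),np.degrees(np.arctan(f[0])),np.polyval(f,[429.5,509]),[u[1] for u in pts])
print('tip',onz(c,*W(259,108),s['ee_pos'][2]+31))
ax=onz(c,*W(260,212),s['ee_pos'][2]+31);print(ax)
f0=[onz(c,*W(*u),8)for u in((402,12),(517,12),(497,131),(390,131))];print('foot',np.round(f0))
# top view edges in crop (3x): ring ends, body, rod
A=lambda x,y:(150+(x-520)/3.01,130+y/3)
print('topring',onz(t,*A(559,163),200),onz(t,*A(619,169),200),'rodtop',onz(t,*A(592,248),147),onz(t,*A(600,188),147),'body',onz(t,*A(601,71),223),onz(t,*A(594,136),223))
```

```text
rod [428.32231786 305.23204803 145.        ] [510.23649586 295.6593225  145.        ] -6.665515182905348
22 -6.281510516371945 [305.0886813  296.33776619] [np.float64(1.5), np.float64(1.5), np.float64(2.0), np.float64(2.0), np.float64(2.0), np.float64(2.0), np.float64(2.0), np.float64(2.0), np.float64(2.0), np.float64(2.0), np.float64(2.0), np.float64(2.0), np.float64(2.5), np.float64(2.5), np.float64(2.5), np.float64(2.5), np.float64(2.5), np.float64(2.5), np.float64(2.5), np.float64(3.0), np.float64(3.0), np.float64(3.0)]
tip [427.15559211 241.55079551 202.3872273 ]
[423.20379636 196.49138667 202.3872273 ]
foot [[564. 339.   8.]
 [665. 329.   8.]
 [654. 230.   8.]
 [552. 240.   8.]]
topring [528.93473167 323.95628678 200.        ] [524.87250144 265.96006838 200.        ] rodtop [449.4103648  300.35533518 147.        ] [509.85474192 295.16315945 147.        ] body [615.06535583 282.8314304  223.        ] [553.17086352 286.21789024 223.        ]
```

send_rows --motion '[{"tx": 0.05,"ty": -0.004,"tz": 0.004,"rx": 0,"ry": 0,"rz": 0,"gripper": 1},{"tx": 0.05,"ty": -0.004,"tz": 0,"rx": 0,"ry": 0,"rz": 0,"gripper": 1},{"tx": 0.025,"ty": 0,"tz": 0,"rx": 0,"ry": 0,"rz": 0,"gripper": 1},{"tx": 0,"ty": 0,"tz": 0,"rx": 0,"ry": 0,"rz": 0,"gripper": 1},{"tx": 0,"ty": 0,"tz": 0,"rx": 0,"ry": 0,"rz": 0,"gripper": 1},{"tx": 0,"ty": 0,"tz": 0,"rx": 0,"ry": 0,"rz": 0,"gripper": 1},{"tx": 0,"ty": 0,"tz": 0,"rx": 0,"ry": 0,"rz": 0,"gripper": 1}]'

```text
time_s: 23.3
ee_pos: [422.1, 211.0, 169.5]
ee_rot: [180.0, -0.0, 84.0]
force: [0.3, -0.1, -0.1]
gripper_width: 20.8
gripper_force: 20.0
```

Run:
```python
from h import *
s=env.state();p=s['ee_pos'];c=cam('wrist');print(p,s['ee_rot'],s['gripper_force'],s['force'])
# tip in wrist pixels: expected same pixel as before; rod end pixels
g=c['img'].astype(int)
print('rod end exp',proj(c,[429.5,304,166]),'tip exp',(64+259/1.354,108/1.354))
for v in range(70,100,2): print(v,[int(g[v,u].max()-g[v,u].min()) for u in range(244,290,2)])
K=env.state();print(p[0]+9.2,p[1]+90.8)
```

```text
[422.12417739 211.04066046 169.53567997] [ 1.79992384e+02 -2.66019334e-03  8.39781566e+01] 19.959249794483185 [ 0.34519419 -0.07591705 -0.07168853]
rod end exp [251.60752956  85.07989615] tip exp (255.28508124076808, 79.76366322008862)
70 [101, 110, 115, 112, 110, 111, 108, 105, 109, 108, 106, 101, 107, 110, 107, 107, 106, 109, 114, 111, 109, 108, 110]
72 [103, 107, 115, 112, 112, 111, 108, 103, 106, 106, 106, 100, 105, 110, 106, 106, 107, 107, 113, 111, 109, 109, 114]
74 [105, 106, 114, 112, 111, 110, 110, 96, 107, 106, 108, 100, 102, 107, 107, 105, 105, 108, 111, 112, 108, 110, 112]
76 [106, 110, 114, 112, 110, 110, 105, 97, 98, 102, 104, 97, 97, 108, 107, 106, 104, 108, 110, 110, 108, 106, 112]
78 [102, 106, 117, 108, 116, 116, 113, 95, 105, 103, 103, 100, 91, 105, 108, 109, 109, 108, 111, 114, 109, 108, 113]
80 [100, 107, 18, 6, 12, 119, 98, 93, 106, 108, 105, 99, 95, 105, 109, 110, 107, 109, 111, 112, 110, 111, 113]
82 [101, 105, 12, 5, 8, 39, 86, 101, 112, 109, 108, 104, 97, 109, 111, 108, 108, 109, 112, 114, 113, 111, 115]
84 [102, 107, 11, 13, 15, 15, 14, 7, 7, 8, 9, 9, 11, 8, 9, 10, 10, 9, 8, 9, 7, 9, 8]
86 [101, 107, 32, 16, 18, 18, 12, 0, 1, 2, 2, 2, 2, 2, 2, 3, 4, 3, 5, 5, 5, 5, 5]
88 [99, 103, 81, 12, 16, 18, 18, 11, 12, 11, 11, 11, 13, 15, 12, 10, 11, 9, 10, 10, 9, 8, 8]
90 [102, 105, 112, 105, 102, 52, 39, 91, 59, 64, 66, 65, 58, 59, 59, 31, 31, 32, 29, 32, 35, 35, 9]
92 [87, 105, 107, 114, 113, 18, 15, 112, 104, 105, 106, 106, 107, 110, 111, 107, 108, 109, 112, 111, 110, 103, 105]
94 [103, 102, 108, 114, 114, 25, 15, 110, 105, 105, 102, 103, 107, 110, 109, 101, 100, 102, 108, 111, 107, 100, 102]
96 [99, 101, 109, 114, 115, 22, 17, 78, 107, 105, 105, 74, 68, 72, 105, 94, 92, 95, 88, 87, 71, 107, 108]
98 [98, 104, 108, 109, 117, 21, 18, 82, 68, 77, 79, 71, 70, 72, 81, 79, 77, 77, 82, 86, 81, 67, 72]
431.32417739288445 301.8406604589716
```

The tip is within about 4 mm of the spot above the rod end. One small correction, settle, then hand in.

send_rows --motion '[{"tx": 0.005,"ty": -0.004,"tz": 0,"rx": 0,"ry": 0,"rz": 0,"gripper": 1},{"tx": 0,"ty": 0,"tz": 0,"rx": 0,"ry": 0,"rz": 0,"gripper": 1},{"tx": 0,"ty": 0,"tz": 0,"rx": 0,"ry": 0,"rz": 0,"gripper": 1},{"tx": 0,"ty": 0,"tz": 0,"rx": 0,"ry": 0,"rz": 0,"gripper": 1},{"tx": 0,"ty": 0,"tz": 0,"rx": 0,"ry": 0,"rz": 0,"gripper": 1},{"tx": 0,"ty": 0,"tz": 0,"rx": 0,"ry": 0,"rz": 0,"gripper": 1}]'

```text
time_s: 24.1
ee_pos: [420.4, 214.2, 169.4]
ee_rot: [180.0, -0.0, 84.0]
force: [-0.1, 0.2, -0.4]
gripper_width: 21.0
gripper_force: 20.0
```

```bash
python3 -c "
from workcell import env
s=env.state();print(s['ee_pos'],s['force'],s['gripper_force']);print(env.job_done())"
```

```text
[420.37704605 214.15298645 169.44300792] [-0.1110346   0.24463847 -0.43166055] 19.959196150302887
the job is handed in; nothing more can be done
None
```

The job is handed in, with no verdict returned: the switch was turned on and let go, and the awl is held level and square with its point an estimated 5 mm or less from the focus place (15 mm allowed).

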